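# Turn and seat the index disc of a drilling jig

## Task

Use your fingertips to seat the aluminium index disc of the drilling jig: push its red peg round until the notch in the disc's rim stands over the brass pin, then press the disc down by its black hub until it is fully home on the jig's seat. Only push and press: do not pinch the peg, do not pull the disc upward at any time, do not pick anything up, leave the other things on the bench where they are, and finish clear of everything.

Things in the scene. Friction and masses are not known exactly. Their poses are not given: they have to be found in the camera images.
- jig: Drilling jig fixed to the bench: plywood base 200 (x) x 160 (y) x 18 mm, origin under its centre. Dark wooden fence along its +x edge, top 34 mm above the bench. At its middle a vertical spindle carries the index disc over a round steel seat, 124 mm across, top 22 mm above the bench. A red line on the base leads from the -x edge to the pin. Yaw within +-0.6 rad.
- pin_top (a point): Centre of the top of the brass pin fixed on the seat: 10 mm across, 8 mm high, its top 2.5 mm tapering to 6 mm; 46 mm from the spindle axis on the jig's -x side. Top 30 mm above the bench, 1 mm below the underside of the raised disc: the disc cannot go down unless the notch is over it.
- disc (a joint): Turn of the disc in rad, counter-clockwise from above positive, no stops. 0 or 2 pi: notch over the pin, peg on the jig's +x side. Starts between 0.7 and 5.58. The peg's direction from the axis is the jig's yaw plus this value. It stays where left; about 2 N at the peg turn it. The notch clears the pin within 3 mm (0.065 rad) either way; the taper leads in from about 0.09 rad.
- press (a joint): How far the disc has been pressed down its spindle, in m: 0 at the start (raised), 0.009 fully home on the seat, negative if pulled upward. Tight fit: about 3 to 4 N press it down slowly, and it stays where it is left. Turning does not raise or lower it.
- notch (a point): Middle of the notch, at the disc's upper face, 46 mm from the spindle axis, straight across the axis from the peg. The notch is open at the rim, 16 mm wide with parallel sides, 14 mm deep radially. The aluminium disc is 104 mm across and 9 mm thick; raised, its upper face is 40 mm above the bench, home 31 mm.
- peg: Red upright finger peg fixed on the disc's upper face: 12 mm across, 24 mm tall; origin at the centre of its foot, 37 mm from the spindle axis, straight across the axis from the notch. While the disc is raised the peg reaches from 40 to 64 mm above the bench.
- hub_top (a point): Centre of the flat top of the disc's low black hub, on the spindle axis: a cone 40 mm across at its foot and 24 mm at its top, 8 mm tall above the disc's face; top 48 mm above the bench while raised, 39 mm when home. Press here.
- star_knob: Loose bystander: black star knob with a grey stud upward, 47 x 47 x 36 mm, origin under its centre; on the bench beside the jig's +y edge. Leave it.
- tape_roll: Loose bystander: roll of masking tape lying flat, 90 mm across, 22 mm high, origin under its centre; on the bench beside the jig's -y edge. Leave it.
- nailset: Loose bystander: steel nail punch lying flat, about 130 mm long, 11 mm high, origin under its middle; on the bench at the jig's -x edge. Leave it.

How it is judged:
By the outcome, as a careful person would: the job done as asked, in the order asked, and still so for the second after the job is handed in, with the robot touching nothing.
It also fails if it takes over 42 s, if anything falls off the work surface, if the arm or the gripper's body presses on something with over 40 N, if the wrist force passes 120 N, or if a joint passes its speed limit or range.

## Robot

A 6-joint arm with a two-finger parallel gripper is mounted at the origin on the work surface; the furniture and walls round the work are solid. World frame = base frame: x ahead of the robot, y to its left, z up, the work surface at z = 0. Lengths are in m, angles in rad, forces in N, time in s.
With the tool pointing down it reaches from about 0.325 to 0.85 m from the base axis. Payload 15.5 kg.
Tool frame: the origin (TCP) lies at the very end of the fingers, on their centre line; the grasp point (between the pads) lies 19 mm behind it; z points along the fingers, y is the line along which they close (so a half turn about z gives the same grasp; the last joint's range is limited). The gripper opens to 91 mm and grips with 3 to 60 N. Pads are 32 mm wide; open, the fingers measure 118 mm over their backs; the gripper's body (76 mm by 178 mm) begins 60 mm behind the grasp point.
Start: joints at [1.202, 0.494, 1.345, -0, 1.302, -0.096], TCP at [0.169, 0.602, 0.214] pointing down, gripper open.
Joint ranges: [-2.91, 2.91], [-0.82, 2.16], [0.22, 2.67], [-1.22, 4.37], [0.12, 2.79], [-3.08, 3.08]. Speed limits (rad/s): [1.89, 1.89, 2.57, 3.01, 3.01, 3.01].

## Interface

Orientations are given as a unit quaternion [w, x, y, z].
In Python, from plant import * gives the robot as it stands.
- The arm moves only by the tool carry_out, never from a script. Its argument "targets" is a list that holds one entry, the list of rows, each a list of 7 numbers: the turn, a rotation vector about the tool's x, y, z in degrees, then the shift along the tool's x, y, z in cm, then the opening in per cent of the stroke, from 0 (shut) to 100 (fully open). A call has 1 to 12 rows; each row is the pose to reach, as a shift and turn from the pose commanded when the call began, along the tool's axes at that moment; what a row does not reach only later rows make up. A row lasts 1/12 s, in which the tool goes at most 41.7 mm and 7.16 degrees, less where a joint would pass 70% of its speed; a pose out of reach is approached as far as the arm can. A call with a gripper value outside its range is refused whole. The fingers move at their own pace and stop on an object; "force" is the grip in N (left out, the last holds). Time passes only in rows, so rows that repeat a pose let the fingers close. It gives the time, the measured TCP pose, the force, the opening and the grip force at its end, in the units of the state.
- observe(): the state, without advancing time (a new reading comes with each control period).
- snapshot(name): name is "side" or "top"; returns the picture (480x640x3 uint8, red, green, blue); there is no depth.
- camera_info(name): a dict with "K" (3x3 intrinsics, pixels), "D" ([k1, k2, p1, p2, k3] as OpenCV has them; the pictures are not rectified), "R" (3x3) and "t" (3): a world point X has camera coordinates R X + t. Camera axes: x right, y down, z forward; pixel columns grow to the right and rows downward; lengths in m; the calibration is good to about 2 mm. A picture is of the moment at which its call begins. camera_info takes no time and is no camera call.
- job_done(): hands the job in; it is judged then, once.
The state is a dict: "t": time; "joints": joint angles; "joint_vel": joint speeds; "joint_torque": joint torques, N m; "tool_pos": TCP position; "tcp_rot": TCP orientation; "ft_force": force on the tool from outside, world axes, zero at the start; "wrist_torque": the same for the moment, N m; "grip_width": finger opening in m; "finger_force": force on a finger pad.
Only numpy, scipy, OpenCV 4.12 (cv2) and the standard library are available. Lean on these libraries where they do the work, as an engineer would, in place of code of your own. Each camera call takes 0.05 s, during which the arm holds its last target. There are 200 camera calls.

## Working session

There is one attempt and no reset: what is moved stays moved. The work goes in short steps, Python scripts to look and compute and a tool call to move; the robot and the scene stay as the last step left them, time stands still between calls to the robot, and variables do not carry over. Pictures are saved under pics/ and viewed, at most 10 in all, crops included, and the job is handed in when it is done.

Besides the shell and the picture viewer there is one more tool, called after "Call:" by a JSON object that holds its "op" and its "data". carry_out: Moves the arm, as the interface text tells. Its arguments: {"type":"object","properties":{"targets":{"type":"array"},"force":{"type":"number"}},"required":["targets"]}

```bash
mkdir -p pics
cat > h.py <<'E'
from plant import *
import numpy as np, cv2
def snap(n,f):
    im=np.array(snapshot(n)); cv2.imwrite('pics/'+f,im[:,:,::-1]); return im
def ray(n,px,z):
    c=camera_info(n);K,D,R,t=[np.array(c[k],float) for k in "KDRt"]
    u=cv2.undistortPoints(np.array([[px]],float),K,D)[0,0]
    d=R.T@np.array([u[0],u[1],1]);o=-R.T@t
    return o+d*(z-o[2])/d[2]
E
python3 - <<'E'
from h import *
a=snap('top','t1.png');b=snap('side','s1.png')
o=observe();print(o['t'],o['tool_pos'],o['tcp_rot'],o['ft_force'],o['grip_width'])
for n in('top','side'):
    c=camera_info(n);print(n,-np.array(c['R']).T@np.array(c['t']))
E
```

```text
0.1 [0.16887453 0.60141924 0.21338574] [-1.22589614e-04  1.36466157e-01  9.90644581e-01 -5.35915936e-04] [ 0.58851754  0.68912247 -0.05201447] 0.09129662601138552
top [0.31322621 0.01150297 1.00476242]
side [ 0.42282797 -0.60316676  0.60073262]
```

View pics/t1.png

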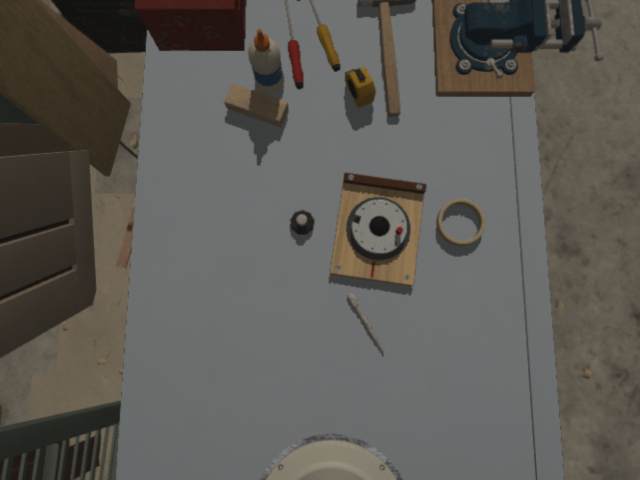

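View pics/s1.png

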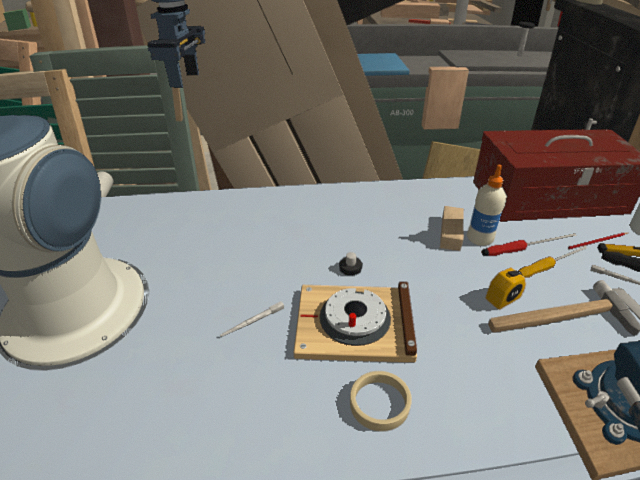

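Top view: fence (385,183), hub (380,226), red peg (399,231), notch (358,219), red line (374,270), so the peg points to the jig's -y side. The side view agrees, with the peg at (352,319). I'll measure these with masks.

```bash
cat >> h.py <<'E'
def cents(im,box,kind):
    x0,y0,x1,y1=box; s=im[y0:y1,x0:x1].astype(int); r,g,b=s[...,0],s[...,1],s[...,2]
    m=(r>90)&(r>2.2*g)&(r>2.2*b) if kind=='red' else (s.max(2)<55)
    n,l,st,c=cv2.connectedComponentsWithStats(m.astype(np.uint8))
    return [(c[i]+[x0,y0],st[i]+[x0,y0,0,0,0]) for i in range(1,n) if st[i,4]>=8]
E
python3 - <<'E'
from h import *
a=cv2.imread('pics/t1.png')[:,:,::-1];b=cv2.imread('pics/s1.png')[:,:,::-1]
for n,im,box in(('top',a,(325,170,435,295)),('side',b,(290,275,420,365))):
    for k in('red','dark'):
        for c,s in cents(im,box,k): print(n,k,c.round(1),s,'z48',ray(n,c,.048).round(4),'z62',ray(n,c,.062).round(4),'z18',ray(n,c,.018).round(4))
# jig outline: plywood corner screws/fence ends
for p in((348,177),(422,187),(338,268),(408,280),(357.5,219)):print(p,ray('top',p,.034).round(4),ray('top',p,.018).round(4),ray('top',p,.04).round(4))
big=cv2.resize(a[165:295,320:440],None,fx=4.5,fy=4.5,interpolation=cv2.INTER_CUBIC);cv2.imwrite('pics/c1.png',big[:,:,::-1])
E
```

```text
top red [399.4 229.2] [397 227   5   5  19] z48 [ 0.5175 -0.1294  0.048 ] z62 [ 0.5145 -0.1273  0.062 ] z18 [ 0.5239 -0.1338  0.018 ]
top red [372.2 270.5] [371 266   3  10  16] z48 [ 0.44   -0.0777  0.048 ] z62 [ 0.4382 -0.0764  0.062 ] z18 [ 0.444  -0.0805  0.018 ]
top dark [381.4 185.6] [344 175  81  19 377] z48 [ 0.6018 -0.0977  0.048 ] z62 [ 0.5976 -0.0961  0.062 ] z18 [ 0.6108 -0.1011  0.018 ]
top dark [371.2 242.1] [347 201  62  60 612] z48 [ 0.493  -0.0767  0.048 ] z62 [ 0.4903 -0.0754  0.062 ] z18 [ 0.4986 -0.0794  0.018 ]
top dark [378.9 225.7] [370 216  19  20 297] z48 [ 0.5241 -0.0915  0.048 ] z62 [ 0.521 -0.09   0.062] z18 [ 0.5307 -0.0948  0.018 ]
side red [352.2 319. ] [349 313   8  14  79] z48 [ 0.5168 -0.121   0.048 ] z62 [ 0.5144 -0.1333  0.062 ] z18 [ 0.5219 -0.0949  0.018 ]
side red [306.8 315.5] [301 315  13   2  25] z48 [ 0.4431 -0.1059  0.048 ] z62 [ 0.4426 -0.1185  0.062 ] z18 [ 0.4442 -0.0789  0.018 ]
side dark [404.  325.7] [398 284  18  71 143] z48 [ 0.5982 -0.1443  0.048 ] z62 [ 0.5938 -0.156   0.062 ] z18 [ 0.6078 -0.1194  0.018 ]
side dark [355.4 307.9] [345 301  22  16 243] z48 [ 0.5258 -0.0972  0.048 ] z62 [ 0.5232 -0.11    0.062 ] z18 [ 0.5314 -0.0697  0.018 ]
side dark [334.3 328.9] [320 303  49  41 366] z48 [ 0.4851 -0.1389  0.048 ] z62 [ 0.4835 -0.1507  0.062 ] z18 [ 0.4885 -0.1137  0.018 ]
(348, 177) [ 0.623  -0.0352  0.034 ] [ 0.6281 -0.036   0.018 ] [ 0.6211 -0.0349  0.04  ]
(422, 187) [ 0.6033 -0.1769  0.034 ] [ 0.608 -0.18   0.018] [ 0.6015 -0.1757  0.04  ]
(338, 268) [ 0.4464 -0.0154  0.034 ] [ 0.4486 -0.0159  0.018 ] [ 0.4456 -0.0153  0.04  ]
(408, 280) [ 0.4243 -0.1451  0.034 ] [ 0.4261 -0.1477  0.018 ] [ 0.4236 -0.1441  0.04  ]
(357.5, 219) [ 0.5401 -0.0527  0.034 ] [ 0.5438 -0.0537  0.018 ] [ 0.5387 -0.0523  0.04  ]
```

View pics/c1.png

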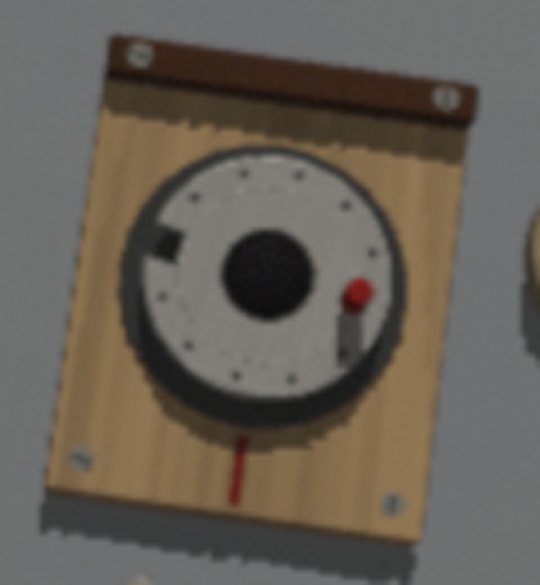

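The crop shows the hub at crop pixel (268,275), the peg top at (358,293) and the notch at (168,243), with the pin line below. The axis is near (0.5245, -0.0925), yaw about -0.15, and the peg direction about -1.87. The disc is therefore at about 4.56 and needs to turn about 1.72 rad CCW. I'll close the fingers and push with their -x face, turning the tool rigidly about the axis.

```bash
cat >> h.py <<'E'
from scipy.spatial.transform import Rotation as Ro
AX=np.array([.5245,-.0925]); 
def plan(th,gap,z,off=.022,rad=.037,xy=None,face=None):
    """tool behind the peg at world angle th, gap (m) short of contact; prints tool-axis shift (cm), z turn (deg)"""
    o=observe();q=o['tcp_rot'];R=Ro.from_quat([q[1],q[2],q[3],q[0]]).as_matrix()
    r=np.array([np.cos(th),np.sin(th)]);t=np.array([-r[1],r[0]])
    p=AX+rad*r-(off+gap)*t if xy is None else np.array(xy)
    f=np.arctan2(-R[1,0],-R[0,0]); want=th+np.pi/2
    d=R.T@(np.r_[p,z]-o['tool_pos'])*100
    print('t',round(o['t'],2),'target',p.round(4),'shift cm',d.round(2),'turn z deg',round(-np.degrees((want-f+np.pi)%(2*np.pi)-np.pi),1),'F',np.round(o['ft_force'],2))
E
python3 -c "
from h import *
plan(-1.87,.012,.2);plan(-1.87,.012,.09)"
```

```text
t 0.1 target [ 0.4811 -0.1178] shift cm [-49.51 -60.8    1.4 ] turn z deg 1.5 F [ 0.59  0.69 -0.05]
t 0.1 target [ 0.4811 -0.1178] shift cm [-49.51 -60.79  12.4 ] turn z deg 1.5 F [ 0.59  0.69 -0.05]
```

Call:
{"op": "carry_out", "data": {"targets": [[[0,0,1.5,-49.5,-60.8,1.4,0],[0,0,1.5,-49.5,-60.8,1.4,0],[0,0,1.5,-49.5,-60.8,1.4,0],[0,0,1.5,-49.5,-60.8,1.4,0],[0,0,1.5,-49.5,-60.8,1.4,0],[0,0,1.5,-49.5,-60.8,1.4,0],[0,0,1.5,-49.5,-60.8,1.4,0],[0,0,1.5,-49.5,-60.8,1.4,0],[0,0,1.5,-49.5,-60.8,1.4,0],[0,0,1.5,-49.5,-60.8,1.4,0],[0,0,1.5,-49.5,-60.8,1.4,0],[0,0,1.5,-49.5,-60.8,1.4,0]]], "force": 5}}

```text
t: 1.1
tool_pos: [0.3682, 0.1412, 0.205]
tcp_rot: [0.0, 0.149, 0.989, 0.0]
ft_force: [0.9, 1.0, -0.3]
grip_width: 0.014
finger_force: 0.0
```

```bash
python3 -c "
from h import *
plan(-1.87,.012,.2);plan(-1.87,.012,.08);print(observe()['grip_width'],observe()['tool_pos'])"
```

```text
t 1.1 target [ 0.4811 -0.1178] shift cm [-18.44 -21.41   0.5 ] turn z deg -0.0 F [ 0.87  0.95 -0.33]
t 1.1 target [ 0.4811 -0.1178] shift cm [-18.44 -21.41  12.5 ] turn z deg -0.0 F [ 0.87  0.95 -0.33]
0.014031849262715824 [0.36815399 0.1411915  0.20499989]
```

Call:
{"op": "carry_out", "data": {"targets": [[[0,0,0,-18.0,-21.0,0.5,0],[0,0,0,-18.0,-21.0,0.5,0],[0,0,0,-18.0,-21.0,0.5,0],[0,0,0,-18.0,-21.0,0.5,0],[0,0,0,-18.0,-21.0,0.5,0],[0,0,0,-18.0,-21.0,8,0],[0,0,0,-18.0,-21.0,8,0],[0,0,0,-18.0,-21.0,8,0],[0,0,0,-18.0,-21.0,8,0],[0,0,0,-18.0,-21.0,8,0]]]}}

```text
t: 1.93
tool_pos: [0.4773, -0.1107, 0.1244]
tcp_rot: [-0.001, 0.15, 0.989, 0.0]
ft_force: [0.8, -0.5, -0.6]
grip_width: 0.0005
finger_force: 0.0
```

```bash
python3 -c "
from h import *
plan(-1.87,.012,.054);print(observe()['grip_width'],observe()['tool_pos']);b=snap('side','s2.png')[200:400,260:460];cv2.imwrite('pics/c2.png',cv2.resize(b,None,fx=3,fy=3)[:,:,::-1])"
```

```text
t 1.93 target [ 0.4811 -0.1178] shift cm [-0.59 -0.56  7.03] turn z deg -0.1 F [ 0.75 -0.52 -0.58]
0.0004908923569164016 [ 0.47728424 -0.110749    0.12436068]
```

View pics/c2.png

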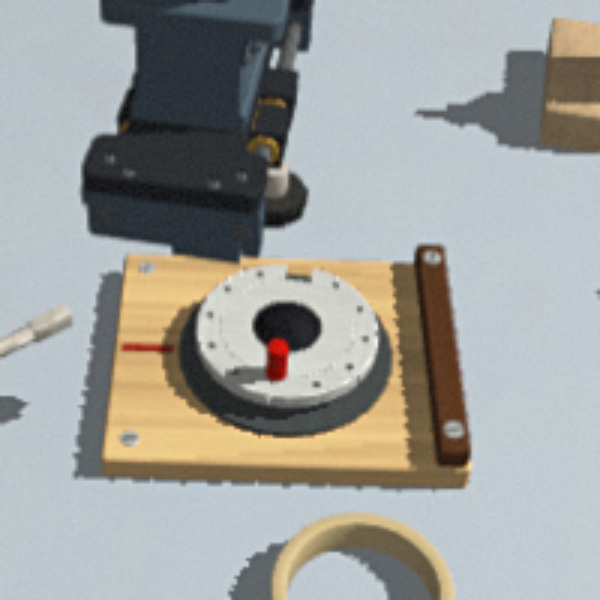

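The fingers are above the jig's -x side and the peg (c2: 278,358) is untouched. I'll descend behind the peg.

Call:
{"op": "carry_out", "data": {"targets": [[[0,0,0,-0.3,-0.5,3,0],[0,0,0,-0.5,-0.5,5,0],[0,0,0,-0.5,-0.5,6.5,0],[0,0,0,-0.5,-0.5,7,0],[0,0,0,-0.5,-0.5,7,0],[0,0,0,-0.5,-0.5,7,0]]]}}

```text
t: 2.48
tool_pos: [0.4816, -0.1164, 0.0561]
tcp_rot: [0.0, 0.149, 0.989, -0.0]
ft_force: [-0.8, 0.2, -0.6]
grip_width: 0.0002
finger_force: 0.0
```

```bash
python3 -c "
from h import *
plan(-1.87,.012,.053);plan(-1.87,0,.053);print(observe()['tool_pos'])
# rigid arc: per call, start frame
o=observe();q=o['tcp_rot'];R=Ro.from_quat([q[1],q[2],q[3],q[0]]).as_matrix()
p0=AX+.037*np.array([np.cos(-1.87),np.sin(-1.87)])-.022*np.array([-np.sin(-1.87),np.cos(-1.87)])
for dth in np.arange(.1,1.71,.1):
    c,s=np.cos(dth),np.sin(dth);p=AX+np.array([[c,-s],[s,c]])@(p0-AX)
    print(round(dth,2),round(-np.degrees(dth),1),(R.T@np.r_[p-o['tool_pos'][:2],0]*100).round(2)[:2])
"
```

```text
t 2.48 target [ 0.4811 -0.1178] shift cm [ 0.   -0.15  0.31] turn z deg 0.0 F [-0.78  0.18 -0.62]
t 2.48 target [ 0.4926 -0.1214] shift cm [-1.2  -0.15  0.31] turn z deg 0.0 F [-0.78  0.18 -0.62]
[ 0.48157835 -0.11643809  0.05612815]
0.1 -5.7 [-1.58 -0.35]
0.2 -11.5 [-1.97 -0.51]
0.3 -17.2 [-2.39 -0.63]
0.4 -22.9 [-2.81 -0.71]
0.5 -28.6 [-3.24 -0.75]
0.6 -34.4 [-3.67 -0.74]
0.7 -40.1 [-4.1  -0.69]
0.8 -45.8 [-4.52 -0.6 ]
0.9 -51.6 [-4.93 -0.47]
1.0 -57.3 [-5.32 -0.3 ]
1.1 -63.0 [-5.7  -0.09]
1.2 -68.8 [-6.05  0.16]
1.3 -74.5 [-6.37  0.44]
1.4 -80.2 [-6.67  0.76]
1.5 -85.9 [-6.93  1.1 ]
1.6 -91.7 [-7.16  1.46]
1.7 -97.4 [-7.35  1.85]
```

Call:
{"op": "carry_out", "data": {"targets": [[[0,0,0,-0.4,-0.15,0.2,0],[0,0,0,-0.8,-0.15,0.2,0],[0,0,0,-1.2,-0.15,0.2,0],[0,0,-5.7,-1.6,-0.35,0.2,0],[0,0,-11.5,-2.0,-0.5,0.2,0],[0,0,-17.2,-2.4,-0.6,0.2,0],[0,0,-22.9,-2.8,-0.7,0.2,0],[0,0,-28.6,-3.25,-0.75,0.2,0],[0,0,-34.4,-3.7,-0.75,0.2,0],[0,0,-40.1,-4.1,-0.7,0.2,0],[0,0,-45.8,-4.5,-0.6,0.2,0],[0,0,-45.8,-4.5,-0.6,0.2,0]]]}}

```text
t: 3.48
tool_pos: [0.5235, -0.1363, 0.0534]
tcp_rot: [0.0, -0.25, 0.968, -0.0]
ft_force: [-1.4, 0.1, 0.5]
grip_width: 0.0007
finger_force: 0.3
```

Run:
```python
from h import *
a=snap('top','t3.png');b=snap('side','s3.png')
for n,im,box in(('top',a,(325,170,435,262)),('side',b,(310,275,420,365))):
    for c,s in cents(im,box,'red'):
        p=ray(n,c,.062 if n=='top' else .052);print(n,c.round(1),s[2:],p.round(4),np.arctan2(*(p[:2]-AX)[::-1]),np.hypot(*(p[:2]-AX)))
plan(-1.07,0,.054);print(observe()['tool_pos'])
c=cv2.resize(b[230:380,270:450],None,fx=4,fy=4);cv2.imwrite('pics/c3.png',c[:,:,::-1])
```

```text
side [311.6 315.6] [5 2 8] [ 0.4509 -0.1105  0.052 ] -2.9017968904567213 0.07574642589556177
side [370.5 321.8] [ 5  4 10] [ 0.5447 -0.1336  0.052 ] -1.1141858578704698 0.04581341719664086
t 3.58 target [ 0.523  -0.1355] shift cm [-0.04  0.04 -0.08] turn z deg -0.3 F [ 0.35 -0.2  -0.11]
[ 0.52279891 -0.13608537  0.05324016]
```

View pics/c3.png

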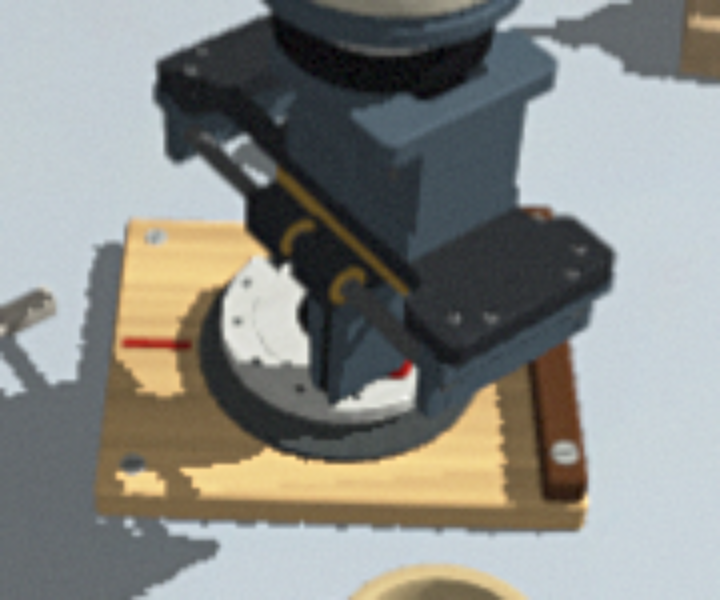

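The peg's foot shows at (400,370), carried along by the finger face. I'll continue the arc, stopping short, then back off and look.

```bash
cat >> h.py <<'E'
def arc(ths,off=.022,gap=0):
    o=observe();q=o['tcp_rot'];R=Ro.from_quat([q[1],q[2],q[3],q[0]]).as_matrix()
    f=np.arctan2(-R[1,0],-R[0,0])
    for th in ths:
        r=np.array([np.cos(th),np.sin(th)]);t=np.array([-r[1],r[0]]);p=AX+.037*r-(off+gap)*t
        print(round(th,3),round(-np.degrees(th+np.pi/2-f),1),(R.T@np.r_[p-o['tool_pos'][:2],0]*100).round(2)[:2])
E
python3 -c "
from h import *
arc(np.arange(-.97,-.36,.1));arc([-.35]);arc([-.35],gap=.03)"
```

```text
-0.97 -6.0 [-0.42 -0.16]
-0.87 -11.7 [-0.82 -0.32]
-0.77 -17.5 [-1.24 -0.44]
-0.67 -23.2 [-1.66 -0.51]
-0.57 -28.9 [-2.09 -0.55]
-0.47 -34.7 [-2.52 -0.54]
-0.37 -40.4 [-2.95 -0.49]
-0.35 -41.5 [-3.03 -0.48]
-0.35 -41.5 [-0.78 -2.47]
```

Call:
{"op": "carry_out", "data": {"targets": [[[0,0,-6,-0.4,-0.15,0,0],[0,0,-11.7,-0.8,-0.3,0,0],[0,0,-17.5,-1.25,-0.45,0,0],[0,0,-23.2,-1.65,-0.5,0,0],[0,0,-28.9,-2.1,-0.55,0,0],[0,0,-34.7,-2.5,-0.55,0,0],[0,0,-41.5,-3.0,-0.5,0,0],[0,0,-41.5,-3.0,-0.5,0,0],[0,0,-41.5,-2.0,-1.4,0,0],[0,0,-41.5,-0.8,-2.5,-2,0],[0,0,-41.5,1,-4,-5,0],[0,0,-41.5,1,-4,-5,0]]]}}

```text
t: 4.58
tool_pos: [0.5396, -0.1566, 0.1038]
tcp_rot: [-0.018, -0.557, 0.83, -0.016]
ft_force: [1.0, -0.5, 0.4]
grip_width: 0.0003
finger_force: 0.0
```

```bash
python3 -c "
from h import *
print(observe()['tool_pos']);plan(-.35,0,.2,xy=(.45,-.3))"
```

```text
[ 0.53963058 -0.15664541  0.10380512]
t 4.58 target [ 0.45 -0.3 ] shift cm [17.1   2.81 -8.84] turn z deg -2.2 F [ 0.98 -0.46  0.43]
```

Call:
{"op": "carry_out", "data": {"targets": [[[0,0,0,4,0.7,-4,0],[0,0,0,8,1.4,-8,0],[0,0,0,12,2,-9,0],[0,0,0,17,2.8,-9,0],[0,0,0,17,2.8,-9,0],[0,0,0,17,2.8,-9,0]]]}}

```text
t: 5.08
tool_pos: [0.4889, -0.2048, 0.1784]
tcp_rot: [-0.043, -0.535, 0.843, -0.034]
ft_force: [0.6, -0.7, -1.0]
grip_width: 0.0005
finger_force: 0.0
```

```bash
cat >> h.py <<'E'
def look(k):
    a=snap('top',f't{k}.png');b=snap('side',f's{k}.png')
    for n,im,box in(('top',a,(325,170,435,295)),('side',b,(290,275,420,365))):
      for kind in('red','dark'):
        for c,s in cents(im,box,kind):
            z=.044 if kind=='dark' else (.062 if n=='top' else .052)
            if s[4]<320: p=ray(n,c,z);print(n,kind,c.round(1),s[2:],p.round(4),'ang',np.arctan2(*(p[:2]-AX)[::-1]).round(3),'r',np.hypot(*(p[:2]-AX)).round(4))
    print(observe()['tool_pos'],observe()['tcp_rot'])
    cv2.imwrite(f'pics/c{k}.png',cv2.resize(a[175:290,325:435],None,fx=5,fy=5,interpolation=cv2.INTER_CUBIC)[:,:,::-1])
E
python3 -c "
from h import *
look(4)"
```

```text
top red [383.9 204. ] [ 5  5 20] [ 0.562  -0.0999  0.062 ] ang -0.195 r 0.0383
top red [372.6 266.1] [ 3 10 11] [ 0.4462 -0.0773  0.062 ] ang 2.95 r 0.0798
top dark [433. 200.] [ 4 12 30] [ 0.5749 -0.1948  0.044 ] ang -1.113 r 0.1141
top dark [379.1 225.5] [ 20  20 310] [ 0.5254 -0.0922  0.044 ] ang 0.312 r 0.001
side red [377.5 305.1] [ 8 13 72] [ 0.563  -0.0984  0.052 ] ang -0.152 r 0.039
side red [308.6 315.5] [17  2 32] [ 0.446  -0.1098  0.052 ] ang -2.925 r 0.0804
side dark [335.1 278.2] [2 8 9] [ 0.5009 -0.0172  0.044 ] ang 1.874 r 0.0789
side dark [342.4 292.3] [ 12  35 229] [ 0.5094 -0.0542  0.044 ] ang 1.946 r 0.0412
side dark [405.9 280.7] [ 5  6 17] [ 0.628  -0.0369  0.044 ] ang 0.493 r 0.1175
side dark [404.1 326.3] [ 17  71 124] [ 0.5993 -0.1422  0.044 ] ang -0.586 r 0.0898
[ 0.48924365 -0.20440883  0.17818982] [-0.04321611 -0.53488043  0.84312825 -0.03420594]
```

View pics/c4.png

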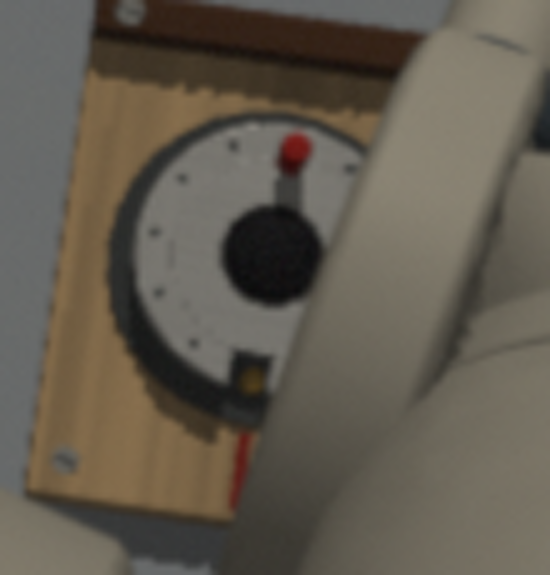

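The pin shows brass inside the notch (c4: 252,380; notch about 232–271), so alignment is already close. But the tool is tilted, so I'll check the joints and refine the notch/pin offset from the same picture.

Run:
```python
from h import *
o=observe();print(o['t'],o['joints'].round(3) if hasattr(o['joints'],'round') else o['joints'],np.round(o['joint_vel'],3))
a=cv2.imread('pics/t4.png')[:,:,::-1].astype(int)
for y in range(240,258):
    print(y,[tuple(a[y,x]) for x in range(367,383)] if y in(250,251) else [int(a[y,x].max()) for x in range(366,384)])
s=a[235:262,362:388];m=(s[...,0]-s[...,2]>25)&(s[...,0]<160);ys,xs=np.nonzero(m);print([(int(x)+362,int(y)+235) for x,y in zip(xs,ys)])
```

```text
5.1833 [-0.435  0.403  1.629 -0.123  1.101 -3.081] [ 0.015  0.011 -0.016  0.011  0.     0.001]
240 [115, 115, 118, 118, 118, 118, 117, 118, 119, 118, 119, 119, 118, 118, 116, 117, 115, 110]
241 [113, 112, 118, 118, 118, 118, 117, 118, 118, 119, 117, 118, 118, 118, 119, 118, 116, 107]
242 [115, 115, 117, 116, 118, 119, 118, 118, 118, 117, 118, 118, 117, 118, 117, 117, 114, 103]
243 [117, 115, 113, 112, 117, 116, 115, 116, 117, 117, 116, 118, 118, 118, 118, 117, 111, 97]
244 [119, 118, 117, 117, 110, 99, 98, 106, 105, 108, 111, 115, 118, 116, 118, 118, 108, 92]
245 [118, 119, 119, 118, 109, 84, 57, 58, 64, 77, 91, 101, 107, 107, 115, 117, 104, 88]
246 [118, 117, 117, 116, 105, 74, 36, 32, 35, 41, 50, 52, 58, 79, 105, 110, 95, 87]
247 [118, 117, 115, 114, 99, 54, 29, 27, 29, 31, 31, 31, 41, 81, 110, 107, 88, 88]
248 [114, 117, 118, 116, 96, 49, 28, 28, 36, 42, 40, 33, 45, 85, 110, 101, 86, 88]
249 [92, 108, 115, 114, 90, 41, 28, 36, 49, 56, 54, 46, 57, 92, 108, 92, 86, 89]
250 [(np.int64(78), np.int64(76), np.int64(72)), (np.int64(97), np.int64(95), np.int64(91)), (np.int64(100), np.int
[... 1585 characters left out ...]
, 30, 44, 66, 79, 83, 89, 91]
256 [26, 27, 29, 37, 43, 42, 34, 33, 32, 30, 32, 33, 51, 70, 81, 86, 89, 91]
257 [40, 34, 30, 37, 45, 46, 46, 45, 41, 39, 38, 39, 58, 75, 82, 86, 89, 91]
[(374, 249), (375, 249), (376, 249), (374, 250), (375, 250), (376, 250), (377, 250), (373, 251), (374, 251), (375, 251), (376, 251), (377, 251), (374, 252), (375, 252), (376, 252), (377, 252), (374, 253), (375, 253), (362, 258), (363, 258), (362, 259), (364, 259), (365, 259), (362, 260), (363, 260), (364, 260), (365, 260), (368, 260), (369, 260), (370, 260), (362, 261), (363, 261), (364, 261), (365, 261), (367, 261), (368, 261), (369, 261), (370, 261), (371, 261), (372, 261), (373, 261), (374, 261), (375, 261)]
```

Joint 6 has reached its limit after the long CCW turn. I'll turn the tool back 90° and use its +y face for the last bit. The disc still needs about 0.045 rad CCW (about 1.7 mm at the peg).

```bash
cat >> h.py <<'E'
def go(xy,z,head=-.18):
    """full pose: tool -x heading `head`, straight down"""
    o=observe();q=o['tcp_rot'];R=Ro.from_quat([q[1],q[2],q[3],q[0]])
    c,s=np.cos(head),np.sin(head);W=np.array([[-c,-s,0],[-s,c,0],[0,0,-1]]).T if 0 else np.column_stack([[-c,-s,0],[-s,c,0],[0,0,-1]])
    rv=np.degrees((R.inv()*Ro.from_matrix(W)).as_rotvec());d=R.inv().apply(np.r_[xy,z]-o['tool_pos'])*100
    print('t',round(o['t'],2),'pos',np.round(o['tool_pos'],4),'rotvec',rv.round(1),'shift',d.round(2),'j6',round(o['joints'][5],3),'F',np.round(o['ft_force'],2))
E
python3 -c "
from h import *
go((.5545,-.131),.18);go((.5545,-.131),.12)
print('axis/pin', ray('top',(375.2,251),.03)-ray('top',(374.5,250.5),.04))"
```

```text
t 5.18 pos [ 0.4892 -0.2044  0.1782] rotvec [-4.7 -4.9 75. ] shift [-9.35 -2.78 -1.18] j6 -3.081 F [0.5  0.59 0.04]
t 5.18 pos [ 0.4892 -0.2044  0.1782] rotvec [-4.7 -4.9 75. ] shift [-10.    -2.72   4.78] j6 -3.081 F [0.5  0.59 0.04]
axis/pin [ 0.00076296 -0.00228326 -0.01      ]
```

Call:
{"op": "carry_out", "data": {"targets": [[[-4.7,-4.9,75,-2,-0.5,-1,0],[-4.7,-4.9,75,-4,-1,-1,0],[-4.7,-4.9,75,-6,-2,-1,0],[-4.7,-4.9,75,-9.3,-2.8,-1.2,0],[-4.7,-4.9,75,-9.3,-2.8,-1.2,0],[-4.7,-4.9,75,-9.3,-2.8,-1.2,0],[-4.7,-4.9,75,-9.3,-2.8,-1.2,0],[-4.7,-4.9,75,-9.3,-2.8,-1.2,0],[-4.7,-4.9,75,-9.3,-2.8,-1.2,0],[-4.7,-4.9,75,-9.3,-2.8,-1.2,0],[-4.7,-4.9,75,-9.3,-2.8,-1.2,0],[-4.7,-4.9,75,-9.3,-2.8,-1.2,0]]]}}

```text
t: 6.18
tool_pos: [0.555, -0.131, 0.18]
tcp_rot: [-0.0, 0.091, 0.996, 0.0]
ft_force: [0.5, 0.7, 0.4]
grip_width: 0.0004
finger_force: 0.0
```

```bash
python3 -c "
from h import *
go((.5545,-.131),.054)"
```

```text
t 6.18 pos [ 0.555 -0.131  0.18 ] rotvec [ 0.  -0.  -0.1] shift [ 0.04 -0.02 12.6 ] j6 -1.725 F [0.46 0.7  0.36]
```

Call:
{"op": "carry_out", "data": {"targets": [[[0,0,0,0,0,3,0],[0,0,0,0,0,6,0],[0,0,0,0,0,9,0],[0,0,0,0,0,11.5,0],[0,0,0,0,0,12.6,0],[0,0,0,0,0,12.6,0],[0,0,0,0,0.3,12.6,0],[0,0,0,0,0.6,12.6,0],[0,0,0,0,0.8,12.6,0],[0,0,0,0,1.0,12.6,0],[0,0,0,0,1.0,12.6,0],[0,0,0,0,1.0,12.6,0]]]}}

```text
t: 7.18
tool_pos: [0.5574, -0.1215, 0.0558]
tcp_rot: [0.001, 0.089, 0.996, -0.0]
ft_force: [0.3, 0.6, -0.3]
grip_width: 0.0004
finger_force: 0.0
```

```bash
python3 -c "
from h import *
look(5);go((.5545,-.121),.054)"
```

```text
side red [313.2 315.6] [ 8  2 13] [ 0.4534 -0.1107  0.052 ] ang -2.891 r 0.0734
side dark [406.5 278.2] [ 5  8 28] [ 0.6305 -0.0305  0.044 ] ang 0.529 r 0.1228
side dark [362.2 312.1] [ 6  5 15] [ 0.5364 -0.104   0.044 ] ang -0.77 r 0.0166
side dark [405.5 315. ] [ 7  7 23] [ 0.6075 -0.1184  0.044 ] ang -0.303 r 0.087
side dark [406.5 341.8] [14 35 70] [ 0.5958 -0.1741  0.044 ] ang -0.853 r 0.1084
side dark [340.9 341.7] [11  4 12] [ 0.4928 -0.1626  0.044 ] ang -1.995 r 0.0769
[ 0.55723075 -0.12165732  0.05551242] [ 6.24507784e-04  8.92718520e-02  9.96007058e-01 -2.95550195e-04]
t 7.28 pos [ 0.5572 -0.1217  0.0555] rotvec [-0.   0.1  0.1] shift [0.28 0.02 0.15] j6 -1.711 F [-0.57  0.39 -0.2 ]
```

View pics/c5.png

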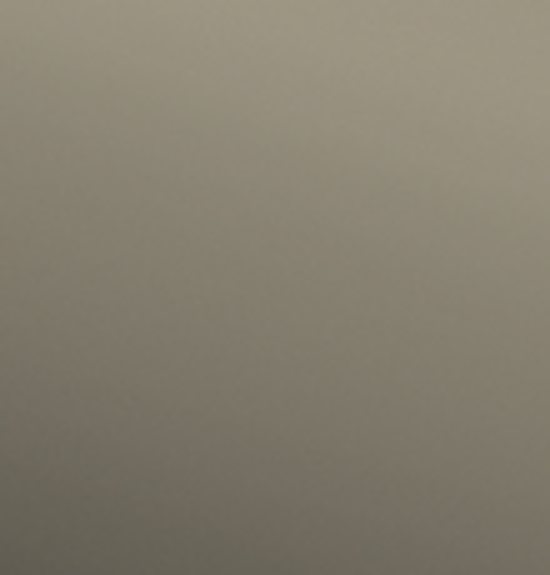

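The top view is fully blocked by the arm, so I'll advance in small steps and watch the force.

Call:
{"op": "carry_out", "data": {"targets": [[[0,0,0,0,0.1,0,0],[0,0,0,0,0.2,0,0]]]}}

```text
t: 7.45
tool_pos: [0.5575, -0.1197, 0.0553]
tcp_rot: [0.0, 0.089, 0.996, -0.0]
ft_force: [0.0, 0.2, -0.6]
grip_width: 0.0003
finger_force: 0.0
```

Call:
{"op": "carry_out", "data": {"targets": [[[0,0,0,0,0.1,0,0]]]}}

```text
t: 7.53
tool_pos: [0.5577, -0.1186, 0.0552]
tcp_rot: [0.0, 0.089, 0.996, -0.0]
ft_force: [0.2, -0.0, -0.1]
grip_width: 0.0005
finger_force: 0.0
```

Call:
{"op": "carry_out", "data": {"targets": [[[0,0,0,0,0.1,0,0]]]}}

```text
t: 7.62
tool_pos: [0.5579, -0.1176, 0.0552]
tcp_rot: [0.0, 0.089, 0.996, -0.0]
ft_force: [0.5, 0.2, 0.5]
grip_width: 0.0004
finger_force: 0.0
```

Call:
{"op": "carry_out", "data": {"targets": [[[0,0,0,0,0.1,0,0]]]}}

```text
t: 7.7
tool_pos: [0.558, -0.1166, 0.0552]
tcp_rot: [0.0, 0.089, 0.996, -0.0]
ft_force: [0.2, 0.2, 0.6]
grip_width: 0.0006
finger_force: 0.0
```

Call:
{"op": "carry_out", "data": {"targets": [[[0,0,0,0,0.1,0,0]]]}}

```text
t: 7.78
tool_pos: [0.5582, -0.1156, 0.0552]
tcp_rot: [0.0, 0.089, 0.996, -0.0]
ft_force: [-0.3, -1.1, 1.1]
grip_width: 0.0004
finger_force: 0.0
```

Run:
```python
from h import *
F=[]
for i in range(4):
    b=snapshot('side');F.append(observe()['ft_force'])
print(np.round(F,1).tolist(),np.mean(F,0).round(2),observe()['tool_pos'])
b=np.array(b);cv2.imwrite('pics/c6.png',cv2.resize(b[255:375,290:430],None,fx=5,fy=5,interpolation=cv2.INTER_CUBIC)[:,:,::-1])
```

```text
[[0.5, -0.4, 0.2], [-0.1, 0.6, 0.2], [0.3, -0.3, 0.3], [0.3, 0.0, 0.3]] [ 0.24 -0.02  0.23] [ 0.55820318 -0.11567425  0.05521401]
```

View pics/c6.png

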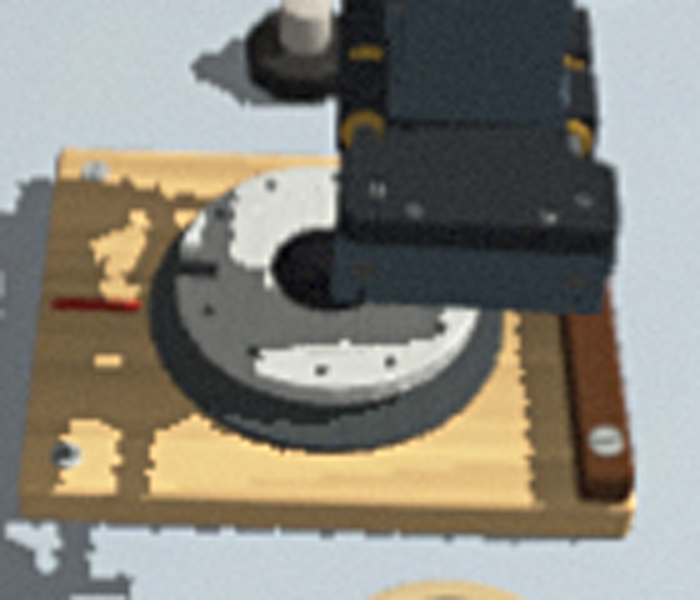

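The side view shows the notch (195,268) even with the fingers down. I'll track its pixel row against the earlier frames to see whether the disc is moving.

```bash
cat >> h.py <<'E'
def notch(b):
    s=b[302:318,324:336].astype(float).max(2)  # side view notch zone: dark strip between lit/shaded disc
    w=np.clip(95-s,0,None)[:, 3:9]; ys=np.arange(302,318)
    return s.astype(int)
E
python3 - <<'E'
from h import *
b4=cv2.imread('pics/s4.png')[:,:,::-1];b5=cv2.imread('pics/s5.png')[:,:,::-1];b7=snap('side','s7.png')
for b in(b4,b5,b7): print(notch(b)[:,1:11])
E
```

```text
[[ 66  80 209 225 220 214 216 219 225 221]
 [ 44 117 188 192 190 188 203 216 221 218]
 [ 46 117 136 148 142 138 149 160 170 199]
 [ 45  98 112 118 109 109 107 100 119 202]
 [ 44  80  93  95  96 105 103  98 115 213]
 [ 44  54  61  59  61  70  74  67 108 215]
 [ 33  37  32  42  32  37  29  34 110 216]
 [ 49  61  61  51  47  51  46  46 117 211]
 [122 185 191 157 147 149 144 114 128 211]
 [129 223 229 210 207 211 206 196 192 217]
 [103 216 224 220 217 216 219 222 218 207]
 [ 88 200 219 217 219 216 216 215 217 207]
 [ 81 184 209 216 217 217 217 219 218 217]
 [ 67 139 200 216 218 214 195 212 222 213]
 [ 57 109 184 208 219 194 136 170 215 217]
 [ 45  91 139 199 215 185 113 143 208 215]]
[[ 70  86 214 238 227 134 103 110 108 103]
 [ 50 119 190 197 175 114 105 106 108 102]
 [ 50 118 134 139 117 108 105 109 108 103]
 [ 46 101 107 109 108 112 111 107 110 104]
 [ 36  83  95  90 100 106 108 108 106 106]
 [ 41  56  63  64  64  76  83  75  89 110]
 [ 42  43  41  35  41  39  38  44  72 106]
 [ 44  43  46  39  47  37  45  37  78 102]
 [ 74 100  97  80  81  78  81  65  86 105]
 [ 86 114 113 103 107 10
[... 266 characters left out ...]
4 104 110]]
[[ 66  83 213 234 225 129 102 105 111 105]
 [ 48 117 189 200 198 138 107 110 112 102]
 [ 46 119 142 153 145 124 106 112 108 103]
 [ 48  99 115 123 111 110 107 104 112 104]
 [ 44  85  95  95  98 110 113 108 108 106]
 [ 40  58  63  64  67  72  82  74  86 108]
 [ 39  35  43  37  39  41  41  43  74 108]
 [ 46  45  41  39  45  42  40  41  78 103]
 [ 80  97  95  83  81  80  79  70  86 106]
 [ 90 113 115 107 105 109 107 105 102 109]
 [ 88 114 113 110 108 111 113 113 113 111]
 [ 84 115 110 109 104 110 110 112 107 109]
 [ 75 112 113 110 110 109 109 109 112 109]
 [ 70 109 110 109 111 113 100 110 107 112]
 [ 65 102 112 111 110  95  69  84 109 112]
 [ 53 101 107 114 113  93  62  74 107 111]]
```

The disc hasn't moved yet. I'll keep advancing.

Call:
{"op": "carry_out", "data": {"targets": [[[0,0,0,0,0.1,0,0]]]}}

```text
t: 8.12
tool_pos: [0.5584, -0.1149, 0.0552]
tcp_rot: [0.0, 0.089, 0.996, -0.0]
ft_force: [0.1, 0.6, 0.0]
grip_width: 0.0003
finger_force: 0.0
```

Call:
{"op": "carry_out", "data": {"targets": [[[0,0,0,0,0.1,0,0]]]}}

```text
t: 8.2
tool_pos: [0.5586, -0.1137, 0.0552]
tcp_rot: [0.0, 0.089, 0.996, -0.0]
ft_force: [-0.3, -0.6, 0.5]
grip_width: 0.0005
finger_force: 0.0
```

Run:
```python
from h import *
b7=snap('side','s8.png');print(notch(b7)[2:11,1:11],observe()['ft_force'],observe()['tool_pos'])
```

```text
[[ 44 116 142 151 146 123 110 110 108 105]
 [ 46 102 111 119 115 112 110 108 110 105]
 [ 49  81  95  94  99 107 111 110 109 107]
 [ 40  57  64  62  64  73  79  74  88 109]
 [ 37  38  42  40  37  44  38  40  73 108]
 [ 45  46  47  45  44  44  39  41  80 109]
 [ 76  97  93  84  82  82  76  70  86 109]
 [ 92 114 114 109 108 102 107 101 104 109]
 [ 89 115 114 109 107 109 107 111 113 107]] [-1.11115203  0.07368142  0.15517904] [ 0.55861145 -0.11352427  0.05523987]
```

Call:
{"op": "carry_out", "data": {"targets": [[[0,0,0,0,0.1,0,0],[0,0,0,0,0.1,0,0]]]}}

```text
t: 8.42
tool_pos: [0.5588, -0.1127, 0.0552]
tcp_rot: [0.001, 0.089, 0.996, -0.0]
ft_force: [0.7, -1.2, 0.7]
grip_width: 0.0006
finger_force: 0.6
```

Call:
{"op": "carry_out", "data": {"targets": [[[0,0,0,0,0.1,0,0]]]}}

```text
t: 8.5
tool_pos: [0.559, -0.1119, 0.0553]
tcp_rot: [0.001, 0.089, 0.996, -0.0]
ft_force: [0.6, -2.0, -0.1]
grip_width: 0.0006
finger_force: 1.0
```

Run:
```python
from h import *
b7=snap('side','s9.png');print(notch(b7)[2:11,1:11],observe()['ft_force'],observe()['tool_pos'])
```

```text
[[ 52 146 190 190 190 167 122 105 108 101]
 [ 45 103 120 111 125 111 110 108 113 110]
 [ 48 101 106 103 109 107 110 108 107 104]
 [ 44  80  81  84  90  89  89  90  96 106]
 [ 44  49  45  51  55  54  55  58  83 106]
 [ 42  35  44  40  44  43  35  40  73 105]
 [ 60  60  60  64  52  51  47  47  73 108]
 [ 84 101 100 101 101  95  94  92 101 108]
 [ 86 112 110 111 111 114 114 111 112 112]] [ 0.18305837 -1.33103976 -0.4881919 ] [ 0.55903692 -0.11173759  0.05526716]
```

Contact: about -2 N, and the notch has moved about 0.45 px (roughly 1 mm). I'll push 0.8 mm more, back off and check.

Call:
{"op": "carry_out", "data": {"targets": [[[0,0,0,0,0.05,0,0],[0,0,0,0,0.08,0,0],[0,0,0,0,0.08,0,0],[0,0,0,0,-0.5,0,0],[0,0,0,0,-1.5,-1,0],[0,0,0,0,-3,-4,0],[0,0,0,0,-6,-8,0],[0,0,0,0,-10,-9,0],[0,0,0,0,-14,-9,0],[0,0,0,0,-18,-9,0],[0,0,0,0,-20,-9,0],[0,0,0,0,-20,-9,0]]]}}

```text
t: 9.55
tool_pos: [0.5219, -0.314, 0.1463]
tcp_rot: [0.001, 0.091, 0.996, -0.001]
ft_force: [-0.2, -0.6, -0.8]
grip_width: 0.0005
finger_force: 0.0
```

Run:
```python
from h import *
look(10);print(notch(cv2.imread('pics/s10.png'))[2:11,1:11])
a=cv2.imread('pics/t10.png')[:,:,::-1].astype(int)
print(a[244:257,366:384].max(2))
s=a[246:255,368:382];m=(s[...,0]-s[...,2]>20);ys,xs=np.nonzero(m);w=(s[...,0]-s[...,2])[m];print('pin',np.average(xs,weights=w)+368,np.average(ys,weights=w)+246,len(xs))
```

```text
side red [308.4 315.5] [17  2 31] [ 0.4457 -0.1098  0.052 ] ang -2.926 r 0.0807
side dark [374.9 321.3] [ 6  3 10] [ 0.5539 -0.1265  0.044 ] ang -0.858 r 0.0449
side dark [341.  341.6] [11  4 11] [ 0.493  -0.1626  0.044 ] ang -1.994 r 0.0768
[ 0.52246057 -0.30983325  0.14577874] [ 4.69985717e-04  9.04551846e-02  9.95900403e-01 -1.59965043e-04]
[[ 73 190 208 213 209 210 214 219 212 220]
 [ 68 158 166 157 154 159 188 196 174 214]
 [ 61 108 117 111 114 146 149 148 138 215]
 [ 56 100 100 106 137 139 114 108 131 218]
 [ 48  70  74  76  99  88  72  71 127 218]
 [ 41  37  35  39  43  39  35  41 118 219]
 [ 42  54  61  67  61  50  39  36 111 215]
 [ 87 160 190 177 165 156 121 111 138 224]
 [105 219 235 222 221 214 203 202 201 213]]
[[110 110 110 111 111 111 111 111 111 111 111 111 112 112 112 112 113 113]
 [109 109 109 109 111 110 111 110 111 110 111 111 112 110 113 112 113 113]
 [109 109 109 109 110 110 109 110 110 110 110 111 111 111 112 112 111 113]
 [109 108 109 110 110 110 109 110 111 109 110 110 111 109 111 111 112 112]
 [108 108 108 108 109 109 110 109 110 110 110 110 111 111 111 111 111 111]
 [107 108 108 109 109 109 109 110 109 111 110 110 111 111 110 111 111 111]
 [107 107 108 108 108 109 109 110 109 111 111 109 110 110 110 110 111 112]
 [106 107 107 108 108 108 109 109 108 110 110 109 110 110 110 110 110 111]
 [107 106 107 107 107 108 109 108 109 109 110 110 110 110 110 111 111 110]
 [106 107 107 107 107 108 108 107 108 109 109 109 110 110 109 111 110 111]
 [107 106 107 107 106 107 109 108 108 108 109 109 109 110 110 109 110 110]
 [106 107 107 107 107 108 108 108 107 108 109 108 108 109 108 108 109 110]
 [107 105 105 106 107 107 106 109 108 107 108 109 108 109 109 108 110 110]]Traceback (most recent call last):
  File "<stdin>", line 5, in <module>
    raise ZeroDivisionError(
        "Weights sum to zero, can't be normalized")
ZeroDivisionError: Weights sum to zero, can't be normalized
```

Call:
{"op": "carry_out", "data": {"targets": [[[0,0,0,0,3,-5,0],[0,0,0,0,7,-7,0],[0,0,0,1,11,-7,0],[0,0,0,2,15,-7,0],[0,0,0,3,19,-7,0],[0,0,0,4,23,-7,0],[0,0,0,5,27,-7,0],[0,0,0,6,31,-7,0],[0,0,0,7,35,-7,0],[0,0,0,7,39,-7,0],[0,0,0,7,43,-7,0],[0,0,0,7,47,-7,0]]]}}

```text
t: 10.65
tool_pos: [0.5356, 0.1629, 0.2156]
tcp_rot: [0.0, 0.089, 0.996, -0.0]
ft_force: [1.2, -0.4, -0.3]
grip_width: 0.0011
finger_force: 0.0
```

Run:
```python
from h import *
look(11)
a=cv2.imread('pics/t11.png')[:,:,::-1].astype(int)
print(a[244:257,366:384].max(2))
s=a[246:255,368:382];m=(s[...,0]-s[...,2]>20);ys,xs=np.nonzero(m);w=(s[...,0]-s[...,2])[m]
if len(w):print('pin',np.average(xs,weights=w)+368,np.average(ys,weights=w)+246,len(xs))
```

```text
top red [382.8 204. ] [ 5  5 19] [ 0.5621 -0.0979  0.062 ] ang -0.142 r 0.038
top red [372.4 268.8] [ 4 14 21] [ 0.4413 -0.0769  0.062 ] ang 2.956 r 0.0846
top dark [383.8 186.3] [ 81  15 310] [ 0.6015 -0.1025  0.044 ] ang -0.129 r 0.0776
top dark [379.  225.5] [ 19  20 296] [ 0.5253 -0.0921  0.044 ] ang 0.466 r 0.0009
side red [377.9 304. ] [ 7 13 64] [ 0.5641 -0.0959  0.052 ] ang -0.086 r 0.0398
side red [308.6 315.5] [17  2 32] [ 0.446  -0.1098  0.052 ] ang -2.925 r 0.0804
side dark [404.  325.6] [ 18  71 140] [ 0.5995 -0.1408  0.044 ] ang -0.572 r 0.0892
side dark [355.2 308.5] [ 22  16 272] [ 0.526  -0.0948  0.044 ] ang -1.001 r 0.0028
[0.53638171 0.16598536 0.21536111] [6.42427332e-04 8.63868169e-02 9.96261293e-01 5.83751502e-04]
[[117 128 129 129 126 120 118 118 117 121 124 128 130 129 130 132 130 128]
 [122 130 131 131 130 124 105  73  79  90 100 110 117 116 122 132 131 128]
 [129 130 131 130 129 121  91  46  42  49  55  60  62  69  91 122 131 131]
 [128 129 129 128 127 118  87  40  32  34  34  30  34  43  86 123 131 131]
 [123 128 131 130 127 117  81  39  39  45  43  34  31  43  87 123 130 131]
 [ 99 117 128 130 130 113  70  45  56  63  62  48  35  43  88 124 130 131]
 [ 63  83 105 120 126 109  63  51  64  70  69  60  42  48  93 128 131 131]
 [ 37  47  60  82 103  97  59  57  70  78  78  66  44  55  98 128 131 130]
 [ 30  33  34  45  55  53  41  52  72  85  82  63  39  54  93 117 117 115]
 [ 30  29  30  31  33  35  32  44  55  60  55  43  34  42  62  75  71  66]
 [ 30  30  29  28  30  29  31  33  35  37  35  32  31  32  40  42  36  34]
 [ 28  31  30  31  34  36  34  30  30  30  30  28  28  29  30  29  29  31]
 [ 31  32  28  31  38  46  37  37  35  34  34  32  29  30  30  29  30  29]]
pin 375.1507024265645 250.95785440613028 22
```

View pics/c11.png

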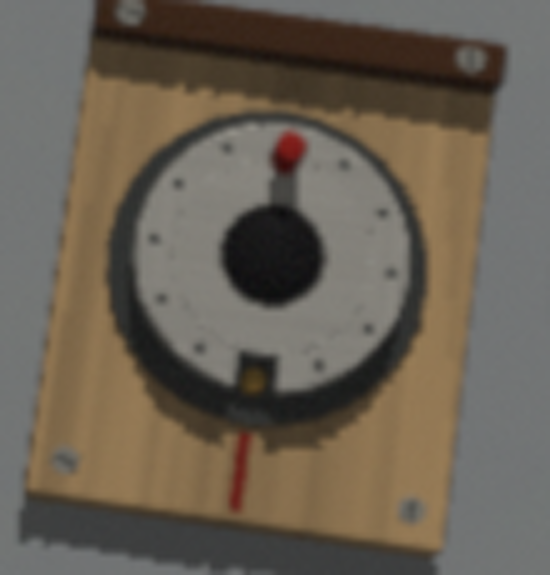

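The notch centre (375.6 px) now sits over the pin (375.15 px) within about 0.3 mm after parallax. Next I'll move above the hub at (0.525, -0.092) and press.

```bash
python3 -c "
from h import *
go((.525,-.0925),.2,-.15);go((.525,-.0925),.06,-.15)"
```

```text
t 10.75 pos [0.5364 0.166  0.2154] rotvec [ 0.1  0.1 -1.3] shift [ -3.33 -25.66   1.51] j6 -1.205 F [ 1.17 -1.34  0.45]
t 10.75 pos [0.5364 0.166  0.2154] rotvec [ 0.1  0.1 -1.3] shift [ -3.31 -25.68  15.51] j6 -1.205 F [ 1.17 -1.34  0.45]
```

Call:
{"op": "carry_out", "data": {"targets": [[[0,0,-1.3,-0.5,-4,0,0],[0,0,-1.3,-1,-8,1,0],[0,0,-1.3,-1.5,-12,1.5,0],[0,0,-1.3,-2,-16,1.5,0],[0,0,-1.3,-2.5,-20,1.5,0],[0,0,-1.3,-3,-24,1.5,0],[0,0,-1.3,-3.3,-25.7,4,0],[0,0,-1.3,-3.3,-25.7,7,0],[0,0,-1.3,-3.3,-25.7,9,0],[0,0,-1.3,-3.3,-25.7,10,0],[0,0,-1.3,-3.3,-25.7,10,0],[0,0,-1.3,-3.3,-25.7,10,0]]]}}

```text
t: 11.75
tool_pos: [0.5235, -0.0984, 0.1157]
tcp_rot: [0.0, 0.078, 0.997, -0.0]
ft_force: [-0.6, 1.3, 0.5]
grip_width: 0.0006
finger_force: 0.0
```

```bash
python3 -c "
from h import *
go((.525,-.0925),.051,-.15)"
```

```text
t 11.75 pos [ 0.5235 -0.0984  0.1157] rotvec [-0.   0.  -0.3] shift [-0.05  0.61  6.47] j6 -1.713 F [-0.61  1.27  0.45]
```

Call:
{"op": "carry_out", "data": {"targets": [[[0,0,0,0,0.3,1,0],[0,0,0,0,0.6,3,0],[0,0,0,0,0.6,5,0],[0,0,0,0,0.6,6,0],[0,0,0,0,0.6,6.3,0],[0,0,0,0,0.6,6.3,0],[0,0,0,0,0.6,6.3,0]]]}}

```text
t: 12.33
tool_pos: [0.5251, -0.093, 0.0529]
tcp_rot: [0.001, 0.078, 0.997, -0.0]
ft_force: [0.1, -0.5, 0.8]
grip_width: 0.0005
finger_force: 0.0
```

```bash
python3 -c "
from h import *
go((.525,-.0925),.048,-.15)"
```

```text
t 12.33 pos [ 0.5251 -0.093   0.0529] rotvec [-0.   0.1 -0.3] shift [0.02 0.05 0.49] j6 -1.702 F [ 0.08 -0.47  0.79]
```

Now pressing, 1 mm per row.

Call:
{"op": "carry_out", "data": {"targets": [[[0,0,0,0,0,0.15,0],[0,0,0,0,0,0.3,0],[0,0,0,0,0,0.45,0],[0,0,0,0,0,0.55,0],[0,0,0,0,0,0.65,0],[0,0,0,0,0,0.75,0],[0,0,0,0,0,0.8,0],[0,0,0,0,0,0.8,0]]]}}

```text
t: 13.0
tool_pos: [0.5248, -0.093, 0.0442]
tcp_rot: [0.001, 0.078, 0.997, -0.0]
ft_force: [0.4, -0.2, 1.6]
grip_width: 0.0004
finger_force: 0.6
```

Call:
{"op": "carry_out", "data": {"targets": [[[0,0,0,0,0,0.05,0],[0,0,0,0,0,0.1,0],[0,0,0,0,0,0.1,0]]]}}

```text
t: 13.25
tool_pos: [0.5247, -0.093, 0.0431]
tcp_rot: [0.0, 0.078, 0.997, -0.0]
ft_force: [1.0, -0.3, 0.4]
grip_width: 0.0005
finger_force: 0.8
```

Down 5 mm at low force, past the pin top. Continuing until home.

Call:
{"op": "carry_out", "data": {"targets": [[[0,0,0,0,0,0.1,0],[0,0,0,0,0,0.2,0],[0,0,0,0,0,0.3,0],[0,0,0,0,0,0.35,0],[0,0,0,0,0,0.4,0],[0,0,0,0,0,0.4,0]]]}}

```text
t: 13.75
tool_pos: [0.5247, -0.093, 0.0392]
tcp_rot: [0.0, 0.078, 0.997, -0.0]
ft_force: [1.5, -0.5, 3.4]
grip_width: 0.0006
finger_force: 1.5
```

Call:
{"op": "carry_out", "data": {"targets": [[[0,0,0,0,0,0.05,0],[0,0,0,0,0,0.1,0],[0,0,0,0,0,0.1,0]]]}}

```text
t: 14.0
tool_pos: [0.5248, -0.093, 0.0389]
tcp_rot: [0.001, 0.078, 0.997, -0.0]
ft_force: [-3.1, -0.4, 19.7]
grip_width: 0.0002
finger_force: 10.2
```

Home: z = 0.0389 with a firm stop at 20 N. I'll retract straight up and clear.

Call:
{"op": "carry_out", "data": {"targets": [[[0,0,0,0,0,-0.2,0],[0,0,0,0,0,-1.5,0],[0,0,0,0,0,-4,0],[0,0,0,0,0,-8,0],[0,0,0,0,2,-12,0],[0,0,0,0,6,-16,0],[0,0,0,0,10,-17,0],[0,0,0,0,14,-17,0],[0,0,0,0,18,-17,0],[0,0,0,0,22,-17,0],[0,0,0,0,24,-17,0],[0,0,0,0,24,-17,0]]]}}

```text
t: 15.0
tool_pos: [0.5616, 0.1492, 0.2077]
tcp_rot: [0.0, 0.076, 0.997, 0.0]
ft_force: [-1.7, 0.9, 0.8]
grip_width: 0.0004
finger_force: 0.0
```

Run:
```python
from h import *
look(12)
a=cv2.imread('pics/s12.png')[240:440,210:430];cv2.imwrite('pics/d12.png',cv2.resize(a,None,fx=3,fy=3))
```

```text
top red [382.2 205.2] [ 5  5 19] [ 0.5599 -0.0967  0.062 ] ang -0.117 r 0.0357
top red [372.4 268.8] [ 4 14 21] [ 0.4413 -0.0769  0.062 ] ang 2.956 r 0.0846
top dark [383.5 186.3] [ 81  15 318] [ 0.6016 -0.102   0.044 ] ang -0.122 r 0.0777
top dark [378.5 226.5] [ 20  20 296] [ 0.5235 -0.0912  0.044 ] ang 2.241 r 0.0017
side red [377.4 307.8] [ 7 13 67] [ 0.5616 -0.1045  0.052 ] ang -0.312 r 0.039
side red [308.6 315.5] [17  2 32] [ 0.446  -0.1098  0.052 ] ang -2.925 r 0.0804
side dark [404.2 326.3] [ 18  71 140] [ 0.5995 -0.1424  0.044 ] ang -0.587 r 0.09
side dark [324.5 307. ] [ 7 11 23] [ 0.4746 -0.0859  0.044 ] ang 3.01 r 0.0504
side dark [355.1 312.1] [ 22  15 264] [ 0.5245 -0.1028  0.044 ] ang -1.568 r 0.0103
side dark [329.8 328.6] [25 21 90] [ 0.4784 -0.1342  0.044 ] ang -2.406 r 0.0622
side dark [339.5 341.1] [14  6 15] [ 0.4908 -0.1612  0.044 ] ang -2.027 r 0.0765
[0.56111002 0.14517719 0.20749288] [-2.87412812e-04  7.68825923e-02  9.97039993e-01 -4.86045662e-04]
```

View pics/d12.png

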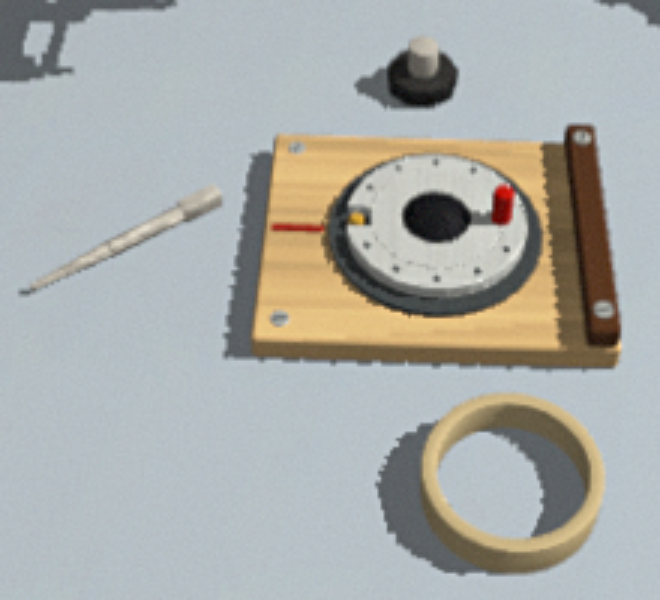

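The picture shows the disc down on its seat with the brass pin standing in the notch (358,218) and the peg at (503,204). The knob, tape and punch haven't moved. Handing in.

```bash
python3 -c "
from plant import *
o=observe();print(max(abs(v) for v in o['joint_vel']));print(job_done())"
```

```text
0.042052984863791776
the job is handed in; nothing more can be done
None
```

I turned the disc until its notch stood over the pin and pressed it fully home; the bystanders are where they were, the arm finished clear at about 15 s, and the job is handed in, though joint 6 read -3.081 at its -3.08 limit for a moment.

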